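# Lock the turntable brake for stone inspection

## Task

Lock the inspection turntable so it cannot spin: press the steel spring plunger of its brake fully down into the block, and while holding it down slide the brass keeper all the way to its end stop so that it traps the plunger, then let go. Press and slide gently, feeling for the plunger's height rather than forcing it (never more than 25 N), and leave the loupe stand, the ruler and the canister beside it where they are.

Things in the scene. Friction and masses are not known exactly. Their poses are not given: they have to be found in the camera images.
- lock: Turntable brake: fixed grey block 100 (x) x 150 (y) x 40 mm high with a lock insert on top. Origin: under the block's centre, on the counter; z up. The turntable (230 mm across, its bowl's rim 100 mm high) is centred 190 mm off in +x. The insert's height varies: plunger and keeper may both lie up to 6 mm higher or lower than all nominal heights given here; find it by touch.
- press_spot (a point): Nominal point on the plunger's flat top while up: 59 mm above the counter (true height within 6 mm of it), 6 mm to -y of the block's centre. The plunger is a steel bar 36 mm wide (x), reaching from 29 mm to -y to 51 mm to +y of this point. It shows in a window of the keeper 56 mm wide (x) and 54 mm long (y), so closed fingertips fit in from above.
- bridge_face (a point): Nominal middle of the keeper bridge's face towards -y (keeper fully back): a brass bar 8 mm thick (y), 80 mm wide (x), 14.5 mm high, crossing 2.5 mm over the raised plunger, underside nominally 61.5 mm above the counter; 16 mm to +y of the block's centre. Fingertips pressing the plunger and moving to +y run against it and push the keeper along. This point does not move with the keeper.
- bar_edge (a point): Nominal edge of the keeper's trapping bar (keeper fully back): brass cross bar 5 mm thick, underside nominally 50 mm above the counter, 24 mm long, 38 mm to -y of the block's centre, 3 mm behind the plunger's end. As the keeper moves to +y this bar passes over the pressed plunger's end and traps it. This point does not move with the keeper.
- plunger (a joint): Vertical travel of the plunger, in m: 0 = up (start), 0.011 = bottomed (hard stop). The spring pushes up with about 6 N at 0 and 11 N at 0.011. The trapping bar can pass over it only from 0.009 on; trapped, it stays at about 0.009.
- keeper (a joint): Travel of the keeper along the lock's +y, in m: 0 = fully back (it starts within 2 mm of that), 0.022 = end stop, plunger trapped. It slides with about 1.5 N of friction and stays where it is left; with the plunger up it is blocked after 3 mm.
- canister_mid (a point): Bystander: tin canister with knurled cap, 72 mm across, 86 mm high; point at its centre.
- loupe_mid (a point): Bystander: brass loupe stand, round foot 60 mm across, 90 mm high, its lens reaching out 62 mm; point on its column, 45 mm up.
- ruler_mid (a point): Bystander: steel ruler bar 25 by 200 by 6 mm lying on the counter; point at its centre.

How it is judged:
On the way, in this order (a step that is already met when the one before it is completed fails the run):
1. the plunger is pressed down (at least 8.8 mm of its 11 mm) while the keeper is still back (value of joint plunger above 0.0088 m and value of joint keeper below 0.006 m), for 0.1 s.
2. the keeper has slid over the pressed plunger (value of joint plunger above 0.0075 m and value of joint keeper above 0.017 m), for 0.1 s.
At the end, for the whole second after the job is handed in: The keeper stands at least 17 mm along its 22 mm travel and holds the plunger at least 7.5 mm down, both at rest, with nothing touching them (all of step 2 and velocity of joint each of plunger, keeper below 0.01 m/s).
It fails at once if the fingers press on anything with more than 25 N (contact force between the fingers and anything else above 25 N).
It fails at once if the arm or the gripper's body bears on anything (contact force between the arm and anything else above 25 N).
It fails at once if the loupe stand, the ruler or the canister is moved by more than 15 mm (distance of any of canister_mid, loupe_mid, ruler_mid from where it was at the start of the episode above 0.015 m).
It also fails if it takes over 54 s, if anything falls off the work surface, if the arm or the gripper's body presses on something with over 40 N, if the wrist force passes 120 N, or if a joint passes its speed limit or range.

## Robot

A 7-joint arm with a two-finger parallel gripper is mounted at the origin on the work surface. World frame = base frame: x ahead of the robot, y to its left, z up, the work surface at z = 0. Lengths are in m, angles in rad, forces in N, time in s.
With the tool pointing down it reaches from about 0.4 to 0.85 m from the base axis. Payload 4.5 kg.
Tool frame: the origin (TCP) lies on the centre line of the jaws, within the pads' length; the fingertips stand r.tcp_to_tips ahead of it and the grasp point (between the pads) lies 11 mm behind it (r.tcp_to_tips is the distance from the TCP to the fingertips, in m); y points along the fingers, x is the direction in which the jaws open and shut, and the axes are right-handed (so a half turn about y gives the same grasp; the last joint's range is limited). The gripper opens to 88 mm and grips with 3 to 60 N. Pads are 18 mm wide; open, the fingers measure 123 mm over their backs; the gripper's body (75 mm by 187 mm) begins 45 mm behind the grasp point.
Start: joints at [1.233, 0.689, -0.195, 1.565, 0.157, 0.902, -0.215], TCP at [0.227, -0.582, 0.247] pointing down, gripper open.
Joint ranges: [-3.01, 3.01], [-0.46, 2.08], [-1.47, 1.51], [0.13, 2.56], [-1, 4.14], [0.04, 2.09], [-2.66, 2.66]. Speed limits (rad/s): [2.57, 2.57, 3.14, 3.14, 3.14, 3.14, 3.14].

## Interface

Orientations are given as a unit quaternion [x, y, z, w].
In Python, from plant import r gives the robot as it stands. The module is installed in compiled form; this text tells all that it offers.
- The arm moves only by the shell command python3 -m inch 'ROWS' [OPENING] [FORCE]. ROWS is text: rows parted by semicolons, each of 4 numbers parted by spaces: the shift along the tool's x, y, z in mm, then the turn about the tool's y in degrees. In form: x y z spin; .... A call has 1 to 10 rows; each row is the pose to reach, as a shift and turn from the pose commanded when the call began, along the tool's axes at that moment; what a row does not reach only later rows make up. A row lasts 1/10 s, in which the tool goes at most 50 mm and 8.59 degrees, less where a joint would pass 70% of its speed; a pose out of reach is approached as far as the arm can. A call with a gripper value outside its range is refused whole. OPENING is the gripper command: -1 is shut, 1 is fully open, values between are in proportion, set as the call begins (- or left out, the last holds). The fingers move at their own pace and stop on an object; FORCE is the grip in N (left out, the last holds). Time passes only in rows, so rows that repeat a pose let the fingers close. It gives the time, the measured TCP pose, the force and the opening at its end, in the units of the state.
- r.get_state(): the state, without advancing time (a new reading comes with each control period).
- r.snapshot(name): name is "scene" or "top" or "wrist"; returns a dict with "frame" (400x640x3 uint8, red, green, blue), "intrinsics" (3x3 intrinsics, pixels), "dist_coeffs" ([k1, k2, p1, p2, k3] as OpenCV has them; the pictures are not rectified), "R" (3x3) and "t" (3): a world point X has camera coordinates R X + t. Camera axes: x right, y down, z forward; pixel columns grow to the right and rows downward; lengths in m; the calibration is good to about 2 mm. A picture is of the moment at which its call begins. There is no depth.
- r.finish_job(): hands the job in, once; it reports no verdict.
Trained networks look in the newest picture that a camera, given by its name, has taken for a name from the list of things; names that differ only in an ending like _2 or _b are one class to them, and where a whole thing is asked for, a point or a joint stands for the part that bears it (a point fixed in the world has none). Each returns a list of dicts, best first, with "p" (0 to 1); they miss things now and then, are a little off and sometimes report something else, mostly with a low value. They report only what shows in the picture. A call takes as long as a camera call.
- r.trace(camera, name): "region" (400x640 bool, what is visible of it) and "centre" ([row, column] in pixels, amid what is visible of it).
- r.tip_of(camera, name): "centre" ([row, column] in pixels: a listed point, or the origin of a listed thing).
The state is a dict: "clock": time; "q": joint angles; "qd": joint speeds; "joint_torque": joint torques, N m; "tool_pos": TCP position; "eef_rot": TCP orientation; "contact_force": force on the tool from outside, world axes, zero at the start; "moment": the same for the moment, N m; "opening": opening from 0.0 (shut) to 1.0 (fully open).
Only numpy, scipy, OpenCV 4.12 (cv2) and the standard library are available. Lean on these libraries where they do the work, as an engineer would, in place of code of your own. Each camera call takes 0.05 s, during which the arm holds its last target.

## Working session

There is one attempt and no reset: what is moved stays moved. The work goes in short steps, Python scripts to look and compute and a shell command to move; the robot and the scene stay as the last step left them, time stands still between calls to the robot, and variables do not carry over. Pictures are saved under pics/ and viewed, and the job is handed in when it is done.

```bash
mkdir -p pics
cat > h.py <<'E'
import numpy as np, cv2
from plant import r
from scipy.spatial.transform import Rotation as R
def ray(s,rc):
    p=cv2.undistortPoints(np.array([[[rc[1],rc[0]]]],float),np.array(s["intrinsics"]),np.array(s["dist_coeffs"])).ravel()
    Rm=np.array(s["R"]);t=np.array(s["t"])
    return -Rm.T@t, Rm.T@np.array([p[0],p[1],1.])
def onz(s,rc,z):
    o,d=ray(s,rc); return o+d*(z-o[2])/d[2]
def save(s,n): cv2.imwrite('pics/'+n+'.png',cv2.cvtColor(s["frame"],cv2.COLOR_RGB2BGR))
E
python3 - <<'E'
from h import *
st=r.get_state();print(st,r.tcp_to_tips)
print(R.from_quat(st['eef_rot']).as_matrix().round(3))
for c in("top","scene","wrist"):
    s=r.snapshot(c);save(s,c+'0')
    for n,z in(("lock",0),("press_spot",.059),("bridge_face",.069),("bar_edge",.05),("canister_mid",.043),("loupe_mid",.045),("ruler_mid",.003)):
        for d in r.tip_of(c,n)[:2]: print(c,n,round(d['p'],2),np.round(d['centre'],1),onz(s,d['centre'],z).round(4))
E
```

```text
{'clock': 0.0, 'q': array([ 1.23280504,  0.68999417, -0.19449371,  1.56634378,  0.1573279 ,
        0.90247818, -0.21507614]), 'qd': array([-0.00205341, -0.00211852,  0.00032192, -0.00050089, -0.0003795 ,
        0.00073832, -0.00074392]), 'joint_torque': array([-7.75682274e-04, -5.27572703e+01, -1.26771066e+00, -1.53430098e+01,
       -5.28381276e-02,  6.56928823e-03,  1.61421635e-04]), 'tool_pos': array([ 0.22676956, -0.58175168,  0.24590321]), 'eef_rot': array([-0.58350467,  0.39950466, -0.39837514,  0.58413661]), 'contact_force': array([-0.06270472,  0.48834077,  0.33821766]), 'moment': array([ 0.05048467, -0.04812355,  0.03014976]), 'opening': 0.9966202375100702} 0.008
[[ 0.363 -0.001  0.932]
 [-0.932  0.002  0.363]
 [-0.002 -1.    -0.   ]]
top lock 0.69 [187.4 328.1] [ 0.5443 -0.017   0.    ]
top press_spot 0.56 [181.2 330.2] [ 0.5528 -0.0199  0.059 ]
top bridge_face 0.73 [188.6 319.8] [0.536  0.0026 0.069 ]
top bar_edge 0.96 [188.8 342.9] [ 0.5372 -0.0478  0.05  ]
top canister_mid 0.96 [199.4 253.1] [0.5138 0.1484 0.043 ]
top loupe_mid 0.77 [163.6 401.9] [ 0.5939 -0.1782  0.045 ]
top ruler_mid 0.64 [237.5 336.8] [ 0.4299 -0.037   0.003 ]
top ruler_mid 0.4 [198.  255.1] [0.5191 0.1501 0.003 ]
scene lock 0.56 [236.7 302.9] [ 0.5414 -0.0168  0.    ]
scene press_spot 0.83 [221.5 300.2] [ 0.5377 -0.0205  0.059 ]
scene bridge_face 0.96 [217.8 308.9] [ 0.5391 -0.0019  0.069 ]
scene bar_edge 0.86 [230.7 283.9] [ 0.5466 -0.0579  0.05  ]
scene canister_mid 0.72 [202.1 369.8] [0.5138 0.1428 0.043 ]
scene loupe_mid 0.7 [266.  226.8] [ 0.5987 -0.1863  0.045 ]
scene loupe_mid 0.35 [229.8 287. ] [ 0.5429 -0.0507  0.045 ]
scene ruler_mid 0.89 [199.1 282.9] [ 0.4332 -0.0407  0.003 ]
```

Run:
```python
import cv2
for n,(a,b,c,d) in {'top0':(110,260,220,420),'scene0':(150,300,200,400)}.items():
    i=cv2.imread(f'pics/{n}.png'); cv2.imwrite(f'pics/{n}z.png',cv2.resize(i[a:b,c:d],None,fx=4,fy=4,interpolation=cv2.INTER_CUBIC))
```

```text
(no output)
```

View pics/top0.png

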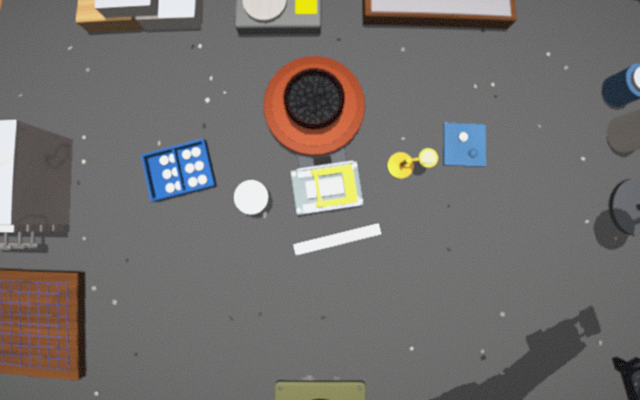

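View pics/scene0.png

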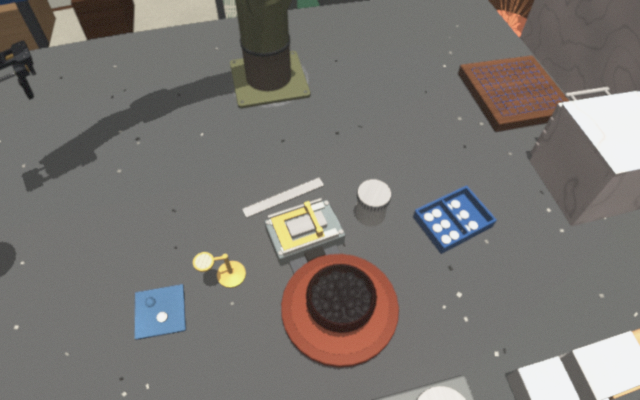

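View pics/wrist0.png

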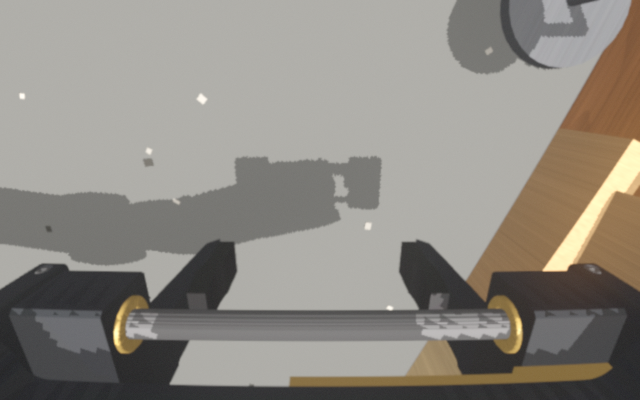

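```bash
ls pics
```

```text
scene0.png
scene0z.png
top0.png
top0z.png
wrist0.png
```

View pics/top0z.png

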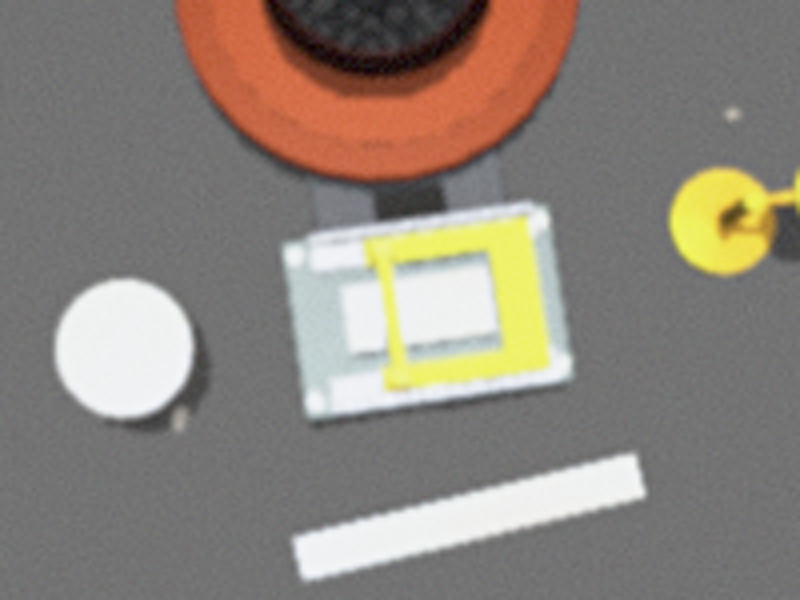

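View pics/scene0z.png

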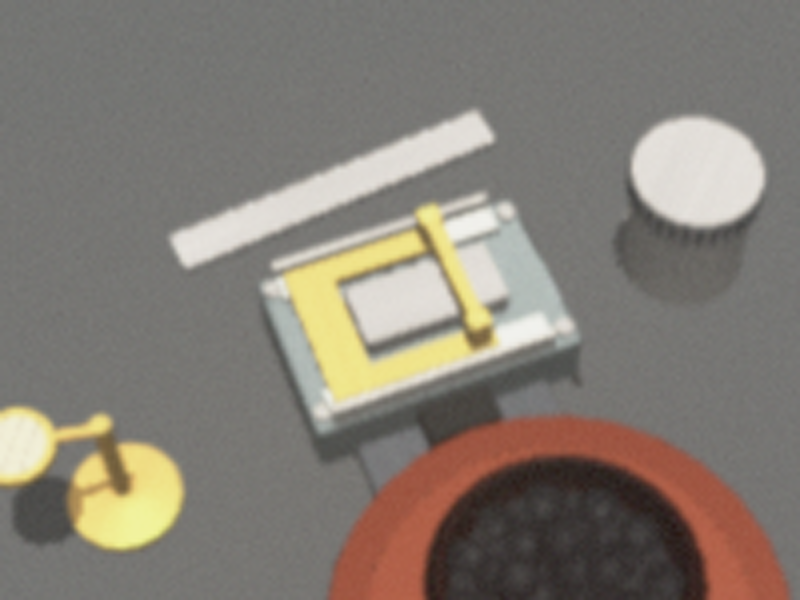

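The top view shows the brake at about (328,187), with the keeper open to -y. The canister is at (251,198), the loupe at (402,165) and the ruler at (337,240). Next I'll fit the block's pose from its corners.

Run:
```python
from h import *
s=r.snapshot("top")
def w(x,y,z): return onz(s,[y/4+110-.4,x/4+220-.4],z)
c=[w(*p,.04) for p in((285,243),(545,205),(575,380),(308,418))]
for x in c: print(x.round(4))
m=sum(c)/4; yl=(c[0]+c[3]-c[1]-c[2])[:2]; xl=(c[0]+c[1]-c[2]-c[3])[:2]
yaw=np.arctan2(-yl[0],yl[1]); print('top',m.round(4),np.degrees(yaw),np.degrees(np.arctan2(xl[1],xl[0])),np.linalg.norm(yl)/2,np.linalg.norm(xl)/2)
s2=r.snapshot("scene")
def w2(x,y,z): return onz(s2,[y/4+150-.4,x/4+200-.4],z)
c=[w2(*p,.04) for p in((320,425),(262,285),(508,204),(578,340))] # +x-y,-x-y,-x+y,+x+y
m2=sum(c)/4; yl=(c[2]+c[3]-c[0]-c[1])[:2]; xl=(c[0]+c[3]-c[1]-c[2])[:2]
print('scene',m2.round(4),np.degrees(np.arctan2(-yl[0],yl[1])),np.degrees(np.arctan2(xl[1],xl[0])),np.linalg.norm(yl)/2,np.linalg.norm(xl)/2)
# turntable
for cc,ss in(("top",s),("scene",s2)):
  for d in r.trace(cc,"lock")[:1]: print(cc,d['p'],d['centre'],d['region'].sum())
st=r.get_state(); M=R.from_quat(st['eef_rot']).as_matrix()
print(np.degrees(np.arctan2(M[1,0],M[0,0])))
```

```text
[0.5784 0.0663 0.04  ]
[ 0.6001 -0.0771  0.04  ]
[ 0.5035 -0.0933  0.04  ]
[0.4821 0.0529 0.04  ]
top [ 0.541  -0.0128  0.04  ] 8.457330423005383 8.719701244818236 0.14638025082273176 0.09757443009013544
scene [ 0.5424 -0.0134  0.04  ] 7.833702990264105 8.984519793791305 0.14418929784008555 0.0935857660691678
top 0.57 [112.6, 316.1] 9468
scene 0.78 [305.2, 334.2] 11956
-68.69648195415537
```

Block centre is about (0.5415, -0.0135), yaw about 8.5°. The two views agree to about 1.5 mm. I'll shut the gripper and go above the window with the jaw axis along the lock's y.

```bash
python3 -m inch '-30 0 37 0; -60 0 74 0; -90 0 111 0; -120 0 148 0; -150 0 185 0; -180 0 222 0; -210 0 259 0; -240 0 296 0; -270 0 333 0; -300 0 370 0' -1 20
cat > rel.py <<'E'
from h import *
C=np.array([.5415,-.0135]);Y=np.radians(8.5)
L=np.array([[np.cos(Y),np.sin(Y)],[-np.sin(Y),np.cos(Y)]])
def rep():
    st=r.get_state();M=R.from_quat(st['eef_rot']).as_matrix();p=st['tool_pos']
    print('t',round(st['clock'],2),'local xy mm',(L@(p[:2]-C)*1e3).round(1),'tipz',round((p[2]-r.tcp_to_tips)*1e3,1),'yaw',np.degrees(np.arctan2(M[1,0],M[0,0])).round(2),'tilt',M[2].round(3),'F',(L@st['contact_force'][:2]).round(2),round(st['contact_force'][2],2),'op',round(st['opening'],3))
    return st,M,p
def to(x,y,z):
    st,M,p=rep()
    t=np.r_[C+L.T@np.array([x,y])/1e3,z/1e3+r.tcp_to_tips]
    print('shift',(M.T@(t-p)*1e3).round(1))
E
python3 -c "
from rel import *
to(0,-11,150)"
```

```text
clock: 2.4
tool_pos: [0.4637, -0.1667, 0.247]
eef_rot: [-0.584, 0.399, -0.399, 0.584]
contact_force: [0.1, -0.6, 0.1]
opening: 0.119
t 2.4 local xy mm [ -99.6 -140. ] tipz 239.0 yaw -68.7 tilt [ 0.001 -1.     0.001] F [-0.02 -0.57] 0.11 op 0.119
shift [-103.8   89.   125.6]
```

```bash
python3 -m inch '-26 0 31 5; -52 0 62 10; -78 0 94 12.8; -104 10 126 12.8; -104 40 126 12.8; -104 70 126 12.8; -104 89 126 12.8; -104 89 126 12.8; -104 89 126 12.8; -104 89 126 12.8' -1
python3 - <<'E'
from rel import *
to(0,-11,75)
for c in("top","scene","wrist"):
    s=r.snapshot(c);save(s,c+'1')
for n,(a,b,c,d) in {'top1':(110,260,220,420),'scene1':(150,300,200,400)}.items():
    i=cv2.imread(f'pics/{n}.png'); cv2.imwrite(f'pics/{n}z.png',cv2.resize(i[a:b,c:d],None,fx=4,fy=4,interpolation=cv2.INTER_CUBIC))
E
```

```text
clock: 3.4
tool_pos: [0.5434, -0.0258, 0.159]
eef_rot: [-0.535, 0.461, -0.462, 0.536]
contact_force: [-0.3, 0.1, -0.3]
opening: 0.004
t 3.4 local xy mm [  0.1 -12.5] tipz 151.0 yaw -81.52 tilt [ 0.    -1.     0.003] F [-0.3   0.15] -0.33 op 0.004
shift [-1.5 76.  -0.2]
```

View pics/wrist1.png

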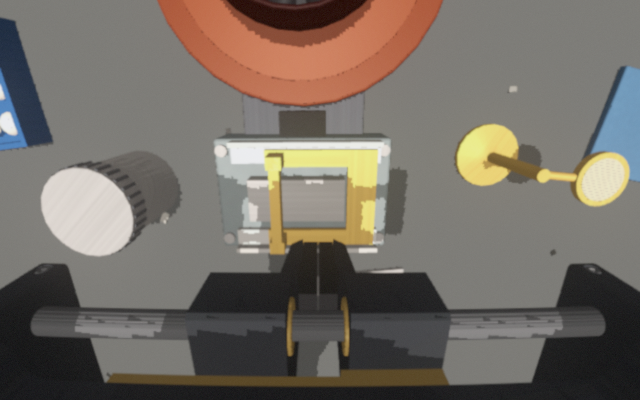

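View pics/scene1z.png

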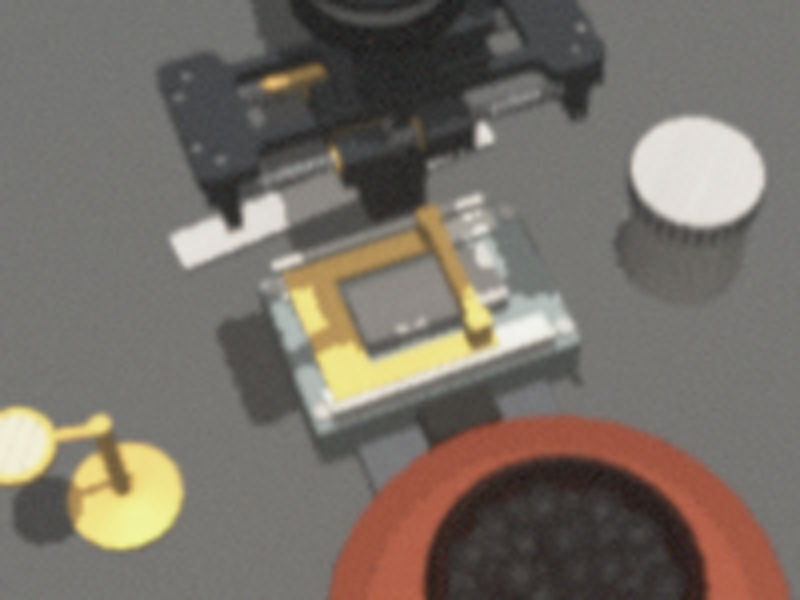

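The wrist view shows the closed fingers at x≈318, centred on the window, which spans about (282–347, 167–230). I'll check that against my fit.

Run:
```python
from rel import *
s=r.snapshot("wrist")
for n,c,rr,z in(("c+x+y",217,137,.04),("c+x-y",388,139,.04),("c-x-y",383,244,.04),("win+x-y",348,167,.055),("win-x-y",345,230,.055),("bridge face+x",282,167,.076),("bridge face -x",282,228,.076)):
    print(n,(L@(onz(s,[rr,c],z)[:2]-C)*1e3).round(1))
for n,z in(("press_spot",.059),("bridge_face",.069),("bar_edge",.05)):
    for d in r.tip_of("wrist",n)[:1]: print(n,d['p'],d['centre'],(L@(onz(s,d['centre'],z)[:2]-C)*1e3).round(1))
```

```text
c+x+y [49.3 70.9]
c+x-y [ 47.8 -70.7]
c-x-y [-48.6 -73.1]
win+x-y [ 27.4 -36.8]
win-x-y [-27.7 -36. ]
bridge face+x [32.  13.6]
bridge face -x [-16.5  15.3]
bar_edge 0.72 [197.4, 351.5] [  0.1 -41.1]
```

```bash
python3 -m inch '-1 30 0 0; -1 60 0 0; -1 76 0 0; -1 80 0 0; -1 80 0 0; -1 80 0 0' -1
python3 -c "
from rel import *
rep()"
```

```text
clock: 4.35
tool_pos: [0.543, -0.0248, 0.0786]
eef_rot: [-0.535, 0.461, -0.462, 0.536]
contact_force: [0.5, -0.3, 0.5]
opening: 0.005
t 4.35 local xy mm [ -0.2 -11.4] tipz 70.6 yaw -81.5 tilt [ 0.    -1.     0.002] F [ 0.42 -0.33] 0.46 op 0.005
```

```bash
python3 -m inch '0 1 0 0; 0 2 0 0; 0 3 0 0; 0 4 0 0; 0 4 0 0' ; python3 -c "
from rel import *
rep()"; python3 -m inch '0 1 0 0; 0 2 0 0; 0 3 0 0; 0 3 0 0' ; python3 -c "
from rel import *
rep()"
```

```text
clock: 4.85
tool_pos: [0.5422, -0.0247, 0.0737]
eef_rot: [0.536, -0.462, 0.462, -0.536]
contact_force: [-0.4, -0.2, -0.3]
opening: 0.005
t 4.85 local xy mm [ -0.9 -11.2] tipz 65.7 yaw -81.5 tilt [ 0. -1. -0.] F [-0.43 -0.18] -0.34 op 0.005
clock: 5.25
tool_pos: [0.5422, -0.0247, 0.0705]
eef_rot: [0.536, -0.462, 0.461, -0.536]
contact_force: [0.1, -0.1, -0.4]
opening: 0.008
t 5.25 local xy mm [ -1.  -11.2] tipz 62.5 yaw -81.49 tilt [ 0. -1. -0.] F [ 0.07 -0.09] -0.4 op 0.008
```

```bash
for i in 1; do python3 -m inch '0 1 0 0; 0 2 0 0; 0 2 0 0' ; done; python3 -c "
from rel import *
rep()"; python3 -m inch '0 1 0 0; 0 2 0 0; 0 2 0 0'; python3 -c "
from rel import *
rep()"
```

```text
clock: 5.55
tool_pos: [0.5422, -0.0247, 0.0686]
eef_rot: [0.536, -0.462, 0.462, -0.536]
contact_force: [0.8, 0.1, 0.9]
opening: 0.007
t 5.55 local xy mm [ -1.  -11.2] tipz 60.6 yaw -81.5 tilt [ 0. -1. -0.] F [0.82 0.02] 0.92 op 0.007
clock: 5.85
tool_pos: [0.5422, -0.0247, 0.0666]
eef_rot: [0.536, -0.462, 0.462, -0.536]
contact_force: [1.0, 0.3, -0.4]
opening: 0.006
t 5.85 local xy mm [ -1.  -11.2] tipz 58.6 yaw -81.49 tilt [ 0. -1. -0.] F [1.04 0.2 ] -0.37 op 0.006
```

```bash
python3 -m inch '0 1 0 0; 0 2 0 0; 0 2 0 0' ; python3 -c "
from rel import *
rep()"; python3 -m inch '0 1 0 0; 0 2 0 0; 0 2 0 0'; python3 -c "
from rel import *
rep()"
```

```text
clock: 6.15
tool_pos: [0.5422, -0.0247, 0.0646]
eef_rot: [0.536, -0.462, 0.461, -0.536]
contact_force: [0.3, 0.4, 0.0]
opening: 0.006
t 6.15 local xy mm [ -1.  -11.2] tipz 56.6 yaw -81.49 tilt [ 0. -1. -0.] F [0.31 0.35] 0.0 op 0.006
clock: 6.45
tool_pos: [0.5424, -0.0248, 0.0631]
eef_rot: [-0.536, 0.461, -0.462, 0.536]
contact_force: [-0.9, 0.0, 6.6]
opening: 0.007
t 6.45 local xy mm [ -0.8 -11.3] tipz 55.1 yaw -81.5 tilt [ 0. -1.  0.] F [-0.87  0.13] 6.62 op 0.007
```

Contact is at a tip height of about 55–56 mm. Now I'll press further.

```bash
python3 -m inch '0 1 0 0; 0 2 0 0; 0 3 0 0; 0 4 0 0; 0 5 0 0; 0 6 0 0; 0 6 0 0' ; python3 -c "
from rel import *
rep()"; python3 -m inch '0 1 0 0; 0 2 0 0; 0 2 0 0'; python3 -c "
from rel import *
rep()"
```

```text
clock: 7.15
tool_pos: [0.5424, -0.0247, 0.0574]
eef_rot: [-0.536, 0.461, -0.462, 0.536]
contact_force: [-2.0, 0.1, 8.2]
opening: 0.006
t 7.15 local xy mm [ -0.8 -11.2] tipz 49.4 yaw -81.5 tilt [ 0.    -1.     0.001] F [-1.91  0.41] 8.2 op 0.006
clock: 7.45
tool_pos: [0.5424, -0.0248, 0.0555]
eef_rot: [-0.536, 0.461, -0.462, 0.536]
contact_force: [-1.3, 1.1, 8.4]
opening: 0.006
t 7.45 local xy mm [ -0.8 -11.3] tipz 47.5 yaw -81.5 tilt [ 0.    -1.     0.001] F [-1.17  1.25] 8.44 op 0.006
```

```bash
python3 -m inch '0 0.5 0 0; 0 1 0 0; 0 1 0 0' ; python3 -c "
from rel import *
rep()"; python3 -m inch '0 0.5 0 0; 0 1 0 0; 0 1 0 0'; python3 -c "
from rel import *
rep()"; python3 -m inch '0 0.5 0 0; 0 0.5 0 0'; python3 -c "
from rel import *
rep()"
```

```text
clock: 7.75
tool_pos: [0.5424, -0.0247, 0.0546]
eef_rot: [-0.536, 0.461, -0.462, 0.536]
contact_force: [-1.4, 0.6, 10.8]
opening: 0.003
t 7.75 local xy mm [ -0.8 -11.3] tipz 46.6 yaw -81.5 tilt [ 0.    -1.     0.001] F [-1.32  0.79] 10.75 op 0.003
clock: 8.05
tool_pos: [0.5424, -0.0247, 0.0536]
eef_rot: [-0.536, 0.461, -0.462, 0.536]
contact_force: [-2.1, -0.0, 10.3]
opening: 0.003
t 8.05 local xy mm [ -0.8 -11.3] tipz 45.6 yaw -81.5 tilt [ 0.    -1.     0.001] F [-2.09  0.31] 10.26 op 0.003
clock: 8.25
tool_pos: [0.5424, -0.0248, 0.0531]
eef_rot: [-0.536, 0.461, -0.462, 0.536]
contact_force: [-2.1, -0.4, 11.5]
opening: 0.005
t 8.25 local xy mm [ -0.8 -11.3] tipz 45.1 yaw -81.5 tilt [ 0.    -1.     0.001] F [-2.15 -0.07] 11.54 op 0.005
```

```bash
python3 -m inch '0 0.5 0 0; 0 0.5 0 0' ; python3 -c "
from rel import *
rep()"; python3 -m inch '0 0.5 0 0; 0 0.5 0 0'; python3 -c "
from rel import *
rep()"
```

```text
clock: 8.45
tool_pos: [0.5424, -0.0247, 0.0527]
eef_rot: [-0.536, 0.461, -0.462, 0.536]
contact_force: [-2.4, -0.6, 9.8]
opening: 0.001
t 8.45 local xy mm [ -0.8 -11.2] tipz 44.7 yaw -81.49 tilt [ 0.    -1.     0.001] F [-2.41 -0.2 ] 9.84 op 0.001
clock: 8.65
tool_pos: [0.5424, -0.0248, 0.0526]
eef_rot: [-0.536, 0.461, -0.462, 0.536]
contact_force: [-3.5, -0.3, 15.1]
opening: 0.006
t 8.65 local xy mm [ -0.8 -11.3] tipz 44.6 yaw -81.5 tilt [ 0.    -1.     0.001] F [-3.55  0.25] 15.1 op 0.006
```

Bottomed at 44.6 mm (force rose to 15 N). Now I'll slide +y (tool -x) while holding it down.

```bash
python3 -m inch '-1 0 0 0; -2 0 0 0; -3 0 0 0; -4 0 0 0; -5 0 0 0; -6 0 0 0' ; python3 -c "
from rel import *
rep()"; python3 -m inch '-1 0 0 0; -2 0 0 0; -3 0 0 0; -4 0 0 0'; python3 -c "
from rel import *
rep()"
```

```text
clock: 9.25
tool_pos: [0.5423, -0.024, 0.0527]
eef_rot: [0.536, -0.461, 0.465, -0.534]
contact_force: [-0.4, -8.8, 11.3]
opening: 0.002
t 9.25 local xy mm [ -0.7 -10.5] tipz 44.7 yaw -81.76 tilt [ 0.006 -1.     0.002] F [-1.72 -8.65] 11.27 op 0.002
clock: 9.65
tool_pos: [0.5422, -0.0198, 0.0527]
eef_rot: [0.535, -0.461, 0.465, -0.534]
contact_force: [-0.4, -9.2, 10.6]
opening: 0.004
t 9.65 local xy mm [-0.2 -6.4] tipz 44.7 yaw -81.76 tilt [ 0.006 -1.     0.002] F [-1.74 -9.06] 10.62 op 0.004
```

```bash
for i in 1; do python3 -m inch '-1 0 0 0; -2 0 0 0; -3 0 0 0; -4 0 0 0; -5 0 0 0; -6 0 0 0'; done ; python3 -c "
from rel import *
rep()"; python3 -m inch '-1 0 0 0; -2 0 0 0; -3 0 0 0; -4 0 0 0; -5 0 0 0'; python3 -c "
from rel import *
rep()"
```

```text
clock: 10.25
tool_pos: [0.5416, -0.0135, 0.0527]
eef_rot: [0.535, -0.46, 0.465, -0.534]
contact_force: [1.6, -8.4, 11.1]
opening: 0.005
t 10.25 local xy mm [ 0.1 -0. ] tipz 44.7 yaw -81.74 tilt [ 0.006 -1.     0.003] F [ 0.32 -8.53] 11.08 op 0.005
clock: 10.75
tool_pos: [0.541, -0.0093, 0.0527]
eef_rot: [0.535, -0.46, 0.465, -0.534]
contact_force: [1.1, -9.2, 11.6]
opening: 0.006
t 10.75 local xy mm [0.1 4.3] tipz 44.7 yaw -81.78 tilt [ 0.007 -1.     0.003] F [-0.3  -9.28] 11.61 op 0.006
```

Run:
```python
from rel import *
s=r.snapshot("wrist");save(s,'wrist2')
i=cv2.imread('pics/wrist2.png');cv2.imwrite('pics/wrist2z.png',cv2.resize(i[100:300,180:440],None,fx=3,fy=3))
```

```text
(no output)
```

View pics/wrist2z.png

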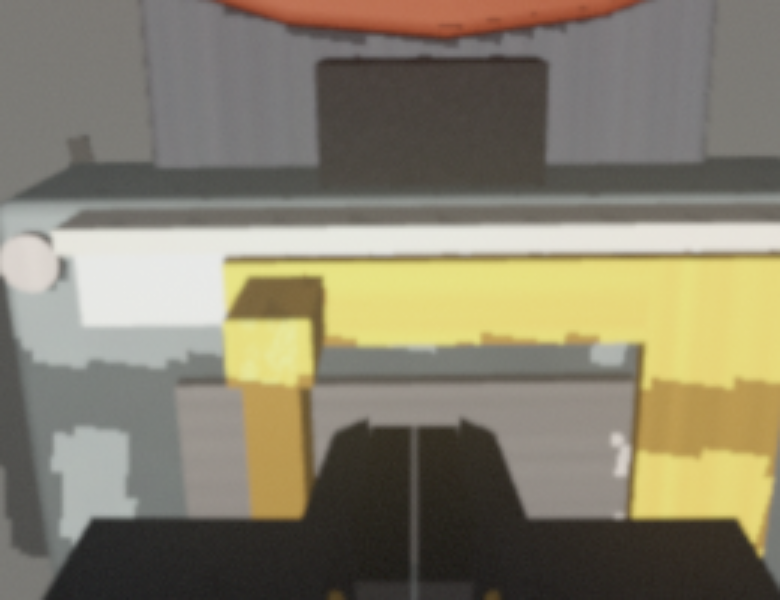

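The fingers stand right by the bridge (crop x≈310), with the plunger flush under the trap bar's edge (x≈635). I'll keep sliding.

```bash
python3 -m inch '-1 0 0 0; -2 0 0 0; -3 0 0 0; -4 0 0 0; -5 0 0 0'; python3 -c "
from rel import *
rep()"; python3 -m inch '-1 0 0 0; -2 0 0 0; -3 0 0 0; -4 0 0 0; -5 0 0 0'; python3 -c "
from rel import *
s=rep()
s=r.snapshot('wrist');save(s,'wrist3')
i=cv2.imread('pics/wrist3.png');cv2.imwrite('pics/wrist3z.png',cv2.resize(i[100:300,180:440],None,fx=3,fy=3))"
```

```text
clock: 11.3
tool_pos: [0.5403, -0.0045, 0.0527]
eef_rot: [0.535, -0.46, 0.465, -0.534]
contact_force: [0.1, -10.2, 10.2]
opening: 0.006
t 11.3 local xy mm [0.1 9.1] tipz 44.7 yaw -81.79 tilt [ 0.007 -1.     0.003] F [ -1.38 -10.06] 10.15 op 0.006
clock: 11.8
tool_pos: [0.5395, 0.0005, 0.0527]
eef_rot: [0.535, -0.46, 0.465, -0.534]
contact_force: [0.9, -9.4, 10.2]
opening: 0.009
t 11.8 local xy mm [ 0.1 14.2] tipz 44.7 yaw -81.79 tilt [ 0.007 -1.     0.003] F [-0.53 -9.44] 10.25 op 0.009
```

View pics/wrist3z.png

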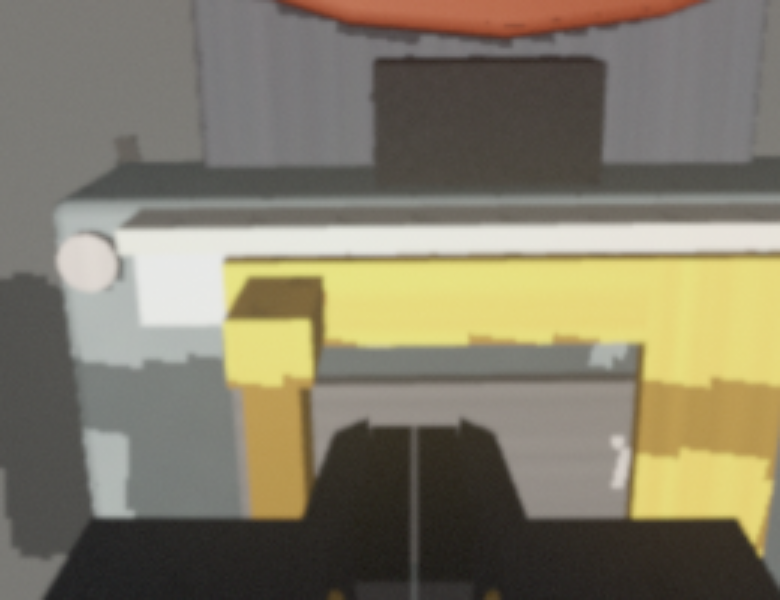

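The keeper now travels with the fingers: the block shifts behind the stationary bridge. I'll carry on to the stop.

```bash
python3 -m inch '-1 0 0 0; -2 0 0 0; -3 0 0 0; -4 0 0 0; -4 0 0 0'; python3 -c "
from rel import *
rep()"; python3 -m inch '-1 0 0 0; -2 0 0 0; -2 0 0 0'; python3 -c "
from rel import *
rep()"; python3 -m inch '-1 0 0 0; -2 0 0 0; -2 0 0 0'; python3 -c "
from rel import *
rep()"
```

```text
clock: 12.35
tool_pos: [0.5388, 0.0048, 0.0526]
eef_rot: [0.535, -0.46, 0.465, -0.534]
contact_force: [0.7, -9.3, 11.2]
opening: 0.006
t 12.35 local xy mm [ 0.1 18.4] tipz 44.6 yaw -81.77 tilt [ 0.006 -1.     0.003] F [-0.66 -9.28] 11.15 op 0.006
clock: 12.65
tool_pos: [0.5386, 0.0067, 0.0527]
eef_rot: [0.535, -0.46, 0.465, -0.534]
contact_force: [1.1, -9.6, 10.8]
opening: 0.01
t 12.65 local xy mm [ 0.1 20.4] tipz 44.7 yaw -81.77 tilt [ 0.006 -1.     0.003] F [-0.37 -9.62] 10.81 op 0.01
clock: 12.95
tool_pos: [0.5382, 0.0087, 0.0526]
eef_rot: [0.535, -0.46, 0.465, -0.534]
contact_force: [1.1, -9.2, 10.0]
opening: 0.009
t 12.95 local xy mm [ 0.1 22.4] tipz 44.6 yaw -81.77 tilt [ 0.006 -1.     0.003] F [-0.27 -9.28] 10.04 op 0.009
```

```bash
python3 -m inch '-1 0 0 0; -2 0 0 0; -2 0 0 0'; python3 -c "
from rel import *
rep()"; python3 -m inch '-1 0 0 0; -2 0 0 0; -2 0 0 0'; python3 -c "
from rel import *
rep()
s=r.snapshot('wrist');save(s,'wrist4')
i=cv2.imread('pics/wrist4.png');cv2.imwrite('pics/wrist4z.png',cv2.resize(i[100:300,180:440],None,fx=3,fy=3))"
```

```text
clock: 13.25
tool_pos: [0.5382, 0.0089, 0.0527]
eef_rot: [0.535, -0.46, 0.466, -0.533]
contact_force: [1.0, -12.3, 11.3]
opening: 0.003
t 13.25 local xy mm [ 0.  22.6] tipz 44.7 yaw -81.86 tilt [ 0.008 -1.     0.003] F [ -0.78 -12.28] 11.32 op 0.003
clock: 13.55
tool_pos: [0.5382, 0.009, 0.0527]
eef_rot: [0.535, -0.46, 0.467, -0.532]
contact_force: [2.9, -16.6, 10.0]
opening: 0.008
t 13.55 local xy mm [ 0.  22.7] tipz 44.7 yaw -81.96 tilt [ 0.011 -1.     0.003] F [  0.43 -16.84] 10.05 op 0.008
```

View pics/wrist4z.png

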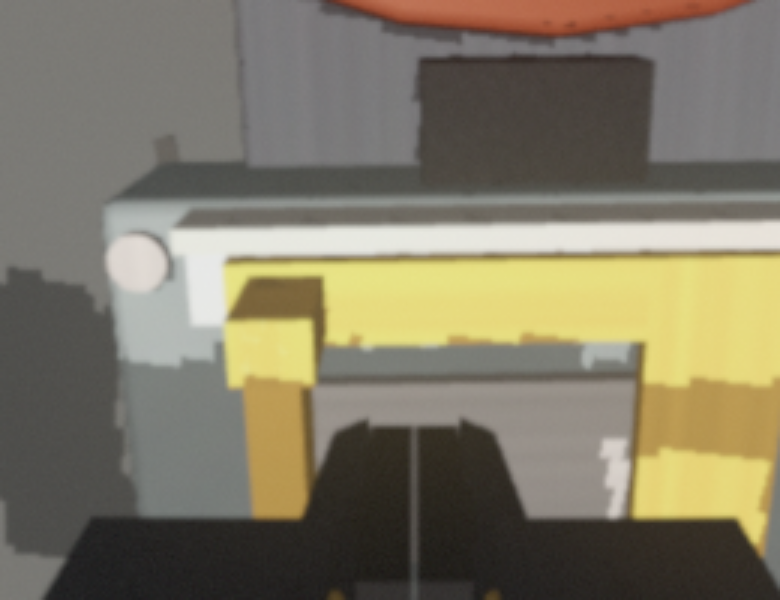

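End stop felt: y stalled at 22.7 mm and lateral force rose from 9 to 17 N. I'll ease off sideways, then lift slowly while checking.

```bash
python3 -m inch '2 0 0 0; 4 0 0 0; 6 0 0 0; 8 0 0 0; 10 0 0 0; 10 0 0 0'; python3 -c "
from rel import *
rep()"; python3 -m inch '0 -0.5 0 0; 0 -1 0 0; 0 -2 0 0; 0 -3 0 0; 0 -3 0 0'; python3 -c "
from rel import *
rep()"
```

```text
clock: 14.2
tool_pos: [0.5383, 0.0086, 0.0526]
eef_rot: [-0.535, 0.461, -0.462, 0.537]
contact_force: [-1.3, 0.6, 12.9]
opening: 0.003
t 14.2 local xy mm [ 0.1 22.3] tipz 44.6 yaw -81.49 tilt [-0.001 -1.     0.003] F [-1.18  0.79] 12.88 op 0.003
clock: 14.7
tool_pos: [0.5379, 0.0082, 0.0547]
eef_rot: [-0.535, 0.461, -0.462, 0.536]
contact_force: [-0.8, 1.0, 7.6]
opening: 0.008
t 14.7 local xy mm [-0.3 22. ] tipz 46.7 yaw -81.48 tilt [-0.    -1.     0.001] F [-0.61  1.07] 7.57 op 0.008
```

```bash
python3 -m inch '0 -0.5 0 0; 0 -1 0 0; 0 -1 0 0'; python3 -c "
from rel import *
rep()"; python3 -m inch '0 -1 0 0; 0 -1 0 0; 0 -1 0 0'; python3 -c "
from rel import *
rep()"
```

```text
clock: 15.0
tool_pos: [0.5371, 0.0077, 0.055]
eef_rot: [0.536, -0.462, 0.461, -0.535]
contact_force: [-0.5, -0.0, 0.7]
opening: 0.006
t 15.0 local xy mm [-1.2 21.6] tipz 47.0 yaw -81.5 tilt [ 0.    -1.    -0.001] F [-0.48  0.04] 0.69 op 0.006
clock: 15.3
tool_pos: [0.5373, 0.0078, 0.0561]
eef_rot: [0.536, -0.462, 0.462, -0.536]
contact_force: [-0.2, -0.1, -0.1]
opening: 0.004
t 15.3 local xy mm [-1.  21.7] tipz 48.1 yaw -81.5 tilt [ 0. -1. -0.] F [-0.23 -0.11] -0.09 op 0.004
```

The force dropped to zero at 47 mm, so the plunger is trapped about 9 mm down. I'll step away from the bridge and withdraw.

```bash
python3 -m inch '2 -1 0 0; 4 -2 0 0; 6 -6 0 0; 6 -20 0 0; 6 -40 0 0; 6 -60 0 0; 6 -90 0 0; 6 -120 0 0; 6 -120 0 0; 6 -120 0 0'
python3 - <<'E'
from rel import *
rep()
for c in("top","scene","wrist"):
    s=r.snapshot(c);save(s,c+'5')
    for n,z in(("canister_mid",.043),("loupe_mid",.045),("ruler_mid",.003)):
        for d in r.tip_of(c,n)[:1]: print(c,n,round(d['p'],2),onz(s,d['centre'],z).round(4))
i=cv2.imread('pics/wrist5.png');cv2.imwrite('pics/wrist5z.png',cv2.resize(i[80:280,180:440],None,fx=3,fy=3))
i=cv2.imread('pics/scene5.png');cv2.imwrite('pics/scene5z.png',cv2.resize(i[150:300,200:400],None,fx=4,fy=4))
E
```

```text
clock: 16.3
tool_pos: [0.5386, 0.002, 0.1774]
eef_rot: [-0.535, 0.461, -0.462, 0.536]
contact_force: [0.7, 0.1, 0.3]
opening: 0.004
t 16.3 local xy mm [-0.6 15.7] tipz 169.4 yaw -81.5 tilt [ 0.    -1.     0.002] F [ 0.72 -0.02] 0.3 op 0.004
top canister_mid 0.62 [0.5158 0.1454 0.043 ]
top loupe_mid 0.93 [ 0.6019 -0.1823  0.045 ]
scene canister_mid 0.73 [0.5131 0.1458 0.043 ]
scene loupe_mid 0.59 [ 0.5942 -0.1818  0.045 ]
wrist loupe_mid 0.77 [ 0.5955 -0.1845  0.045 ]
```

View pics/wrist5z.png

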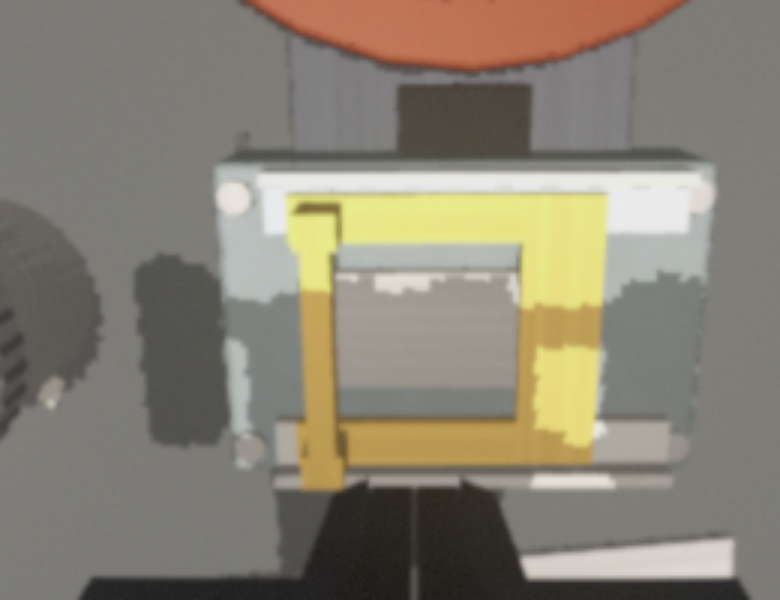

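View pics/scene5z.png

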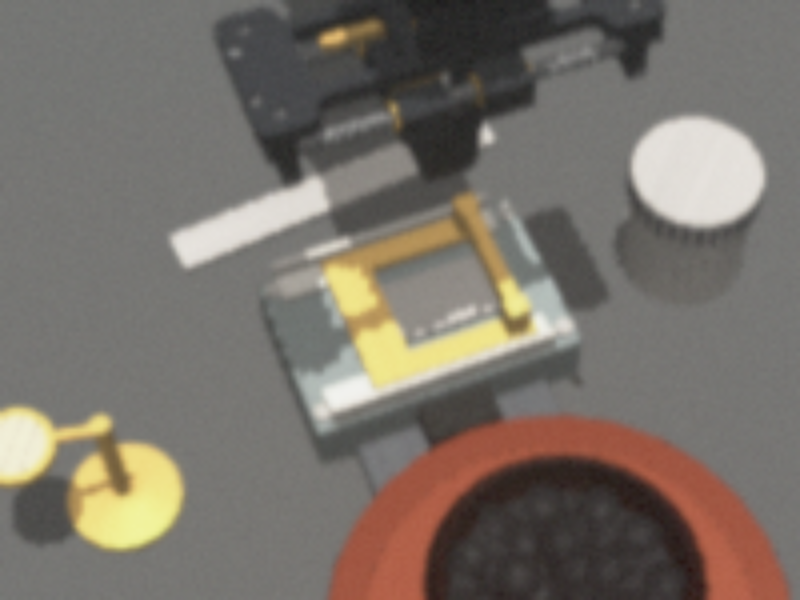

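The keeper has clearly shifted to +y, with its bar over the plunger's end, and the bystanders haven't moved in the picture. I'll measure the travel.

Run:
```python
from rel import *
s=r.snapshot("wrist")
for n,c,rr,z in(("win+x-y",180+521/3,80+244/3,.052),("win-x-y",180+516/3,80+417/3,.052),("bridge",180+340/3,80+210/3,.073),("c+x+y",180+216/3,80+165/3,.04),("c+x-y",180+713/3,80+163/3,.04)):
    print(n,(L@(onz(s,[rr,c],z)[:2]-C)*1e3).round(1))
rep()
```

```text
win+x-y [ 26.8 -15.3]
win-x-y [-26.9 -15.8]
bridge [40.1 34.9]
c+x+y [47.8 73.6]
c+x-y [ 48.7 -72.4]
t 16.95 local xy mm [-1.  15.8] tipz 168.1 yaw -81.5 tilt [ 0. -1. -0.] F [0.24 0.41] -0.76 op 0.006
```

```bash
python3 -c "
from plant import r
print(r.finish_job())"
```

```text
the job is handed in; nothing more can be done
None
```

The turntable brake is locked: the plunger is held down under the brass keeper, and I handed the job in after about 17 s. No verdict is reported.

- **Pressing:** the fingers met the plunger at about 55.5 mm, some 3.5 mm below its nominal height. I pressed in small steps until it bottomed at 44.6 mm. The highest reading there was 15 N.
- **Sliding:** holding it down, I slid the keeper to its end stop, where the fingers stalled and the sideways force rose. The highest combined reading was about 20 N, but I only read forces between moves, so brief peaks in between were not seen.
- **Trapped:** as I lifted, the force fell to zero at about 47 mm, which puts the plunger roughly 9 mm down. In the wrist pictures the keeper had moved about 21 mm, with its bar over the plunger's end. Nothing touches it now.
- **Bystanders:** the canister and loupe stand were found at their starting positions to within the network's scatter, under 10 mm. The networks did not report the ruler in the final pictures. It looks unmoved in the scene view, where the gripper partly hides it.

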